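# Put the bedside coaster back in its feed holder

### The job

A coaster lies flat in the shallow lane on top of the small wooden riser, where its sides cannot be gripped. Slide it along the lane until its end sticks out well past the riser's open front edge but it still rests flat on the riser, then grip the overhanging end by its sides, lift it, and lower it gently, without dropping it, into the coaster holder so that it lies flat on top of the coasters already there. Do not let it fall down to the table, keep the stacked coasters in the holder, and leave everything else where it is.

Things in the scene. Friction and masses are not known exactly. Their poses are not given: they have to be found in the camera images.
- coaster: The coaster to move: pale wood rectangle, 120 (its x) x 64 (its y) x 8 mm, about 50 g, lying in the riser's lane, length along the lane. Origin: centre of its underside. It slides freely along the lane and rests flat until more than half of it (60 mm) is past the edge, then tips. Too long for the gripper; its 64 mm width is the grip.
- riser: Fixed wooden riser, 230 (its x) x 150 mm (its y); origin: centre of its underside. On top a lane along its x: floor 70 mm above the table, 70 mm wide, between rails 12 mm high; open at the front (-x, towards the robot), shut at the back by a stop 12 mm high, 107 mm behind the origin. At least 40 mm of free lane behind the coaster, so shut fingertips can go down there.
- riser_edge (a point): Middle of the riser's open front edge at the height of the lane floor; axes as the riser's, so -x points out over the edge. In front of it the space down to the table is free.
- holder: Fixed wooden gravity-feed coaster holder: base 150 (its x) x 94 x 20 mm high, an L-shaped post at each corner up to 62 mm above the table, leaving 128 x 72 mm for flat coasters, length along its x. The long sides are open for 106 mm between posts, for the fingers. Fed from the top. Origin: centre of its underside. Riser and holder stand left and right or swapped, turned up to 0.25 rad.
- holder_load (a point): Point in the holder, 36 mm above the table, on top of the two coasters already in it: the loaded coaster's origin belongs here, its length along this point's x (either way round).
- stack_lower: Coaster of the same size as the one to be moved, lying at the bottom of the holder (underside 20 mm above the table); origin at the centre of its underside.
- stack_upper: Coaster of the same size, lying on the lower one in the holder (underside 28 mm above the table); origin at the centre of its underside.
- glasses_case: grey spectacles case lying flat, 155 x 56 x 36; origin at the centre of its underside. Bystander, sizes in mm.
- candle: glass candle jar with a wooden lid, 68 across, 62 high; origin at the centre of its underside. Bystander, sizes in mm.
- mug: white mug, 80 across, 92 high; origin at the centre of its underside. Bystander, sizes in mm.
- book: blue hardback lying flat, 134 x 196 x 25; origin at the centre of its underside. Bystander, sizes in mm.
- clock: white alarm clock with a round face, 50 x 110 x 85 high; origin at the centre of its underside. Bystander, sizes in mm.
- lotion: white lotion bottle, 52 across, 130 high; origin at the centre of its underside. Bystander, sizes in mm.

How it is judged:
By the outcome, as a careful person would: the job done as asked, in the order asked, and still so for the second after the job is handed in, with the robot touching nothing.
It also fails if it takes over 53 s, if anything falls off the work surface, if the arm or the gripper's body presses on something with over 40 N, if the wrist force passes 120 N, or if a joint passes its speed limit or range.

### The arm

A 7-joint arm with a two-finger parallel gripper is mounted at the origin on the work surface. World frame = base frame: x ahead of the robot, y to its left, z up, the work surface at z = 0. Lengths are in m, angles in rad, forces in N, time in s.
With the tool pointing down it reaches from about 0.4 to 0.85 m from the base axis. Payload 4.5 kg.
Tool frame: the origin (TCP) lies at the very end of the fingers, on their centre line; the grasp point (between the pads) lies 19 mm behind it (r.grip_depth is the z of the grasp point in the tool frame, in m); z points along the fingers, y is the line along which they close (so a half turn about z gives the same grasp; the last joint's range is limited). The gripper opens to 88 mm and grips with 3 to 60 N. Pads are 18 mm wide; open, the fingers measure 123 mm over their backs; the gripper's body (75 mm by 187 mm) begins 45 mm behind the grasp point.
Start: joints at [-1.25, 0.689, -0.195, 1.565, 0.157, 0.902, -0.215], TCP at [0.177, 0.6, 0.239] pointing down, gripper open.
Joint ranges: [-3.01, 3.01], [-0.46, 2.08], [-1.47, 1.51], [0.13, 2.56], [-1, 4.14], [0.04, 2.09], [-2.66, 2.66]. Speed limits (rad/s): [2.57, 2.57, 3.14, 3.14, 3.14, 3.14, 3.14].

### API

Orientations are given as a unit quaternion [x, y, z, w].
In Python, from plant import r, optics, order gives the robot as it stands (r), with the cameras (optics) and the job (order).
- The arm moves only by the shell command python3 steer.py 'ROWS' [FORCE]. ROWS is a JSON object whose key "plan" holds a list of rows, 1 to 10 of them, each of 7 numbers: the opening from 0.0 (shut) to 1.0 (fully open), then dx, dy, dz in m, then a rotation vector rx, ry, rz in rad; each row is the pose to reach, as a shift and turn from the pose commanded when the command began, along the tool's axes at that moment; what a row does not reach only later rows make up. A row lasts 1/10 s, in which the tool goes at most 0.05 m and 0.15 rad, less where a joint would pass 70% of its speed; a pose out of reach is approached as far as the arm can. The fingers move at their own pace and stop on an object; FORCE is the grip in N (left out, the last holds). Time passes only in rows, so rows that do not move let the fingers close. It prints the time, the measured TCP pose, the force, the opening and the grip force at its end. Input that does not fit is refused with a message, and nothing moves.
- r.get_state(): the state, without advancing time (a new reading comes with each control period).
- optics.snapshot(name): name is "side" or "top"; returns the picture (420x560x3 uint8, red, green, blue); there is no depth.
- optics.camera_params(name): a dict with "fx", "fy", "cx", "cy" (pixels), "rvec" (rotation vector, rad) and "tvec" (3), from world to camera coordinates, as OpenCV has them. Camera axes: x right, y down, z forward; pixel columns grow to the right and rows downward; lengths in m; the calibration is good to about 2 mm. A picture is of the moment at which its call begins. camera_params takes no time and is no camera call.
- order.finish_job(): hands the job in; it is judged then, once.
The state is a dict: "clock": time; "q": joint angles; "qd": joint speeds; "joint_torque": joint torques, N m; "tool_pos": TCP position; "eef_rot": TCP orientation; "contact_force": force on the tool from outside, world axes, zero at the start; "moment": the same for the moment, N m; "opening": opening from 0.0 (shut) to 1.0 (fully open); "finger_force": force on a finger pad.
Only numpy, scipy, OpenCV 4.12 (cv2) and the standard library are available. Lean on these libraries where they do the work, as an engineer would, in place of code of your own. Each camera call takes 0.05 s, during which the arm holds its last target. There are 200 camera calls.

## Working session

There is one attempt and no reset: what is moved stays moved. The work goes in short steps, Python scripts to look and compute and a shell command to move; the robot and the scene stay as the last step left them, time stands still between calls to the robot, and variables do not carry over. Pictures are saved under pics/ and viewed, at most 10 in all, crops included, and the job is handed in when it is done.

```bash
ls; mkdir -p pics; python3 - <<'E'
from plant import r, optics, order
import cv2
s=r.get_state(); print(s)
for n in("side","top"):
    cv2.imwrite(f"pics/{n}0.png",optics.snapshot(n)[:,:,::-1]); print(optics.camera_params(n))
E
```

```text
pics
plant.py
steer.py
{'clock': 0.0, 'q': array([-1.25021685,  0.68999814, -0.19450623,  1.56634775,  0.15729184,
        0.90249621, -0.21510378]), 'qd': array([-0.00092244,  0.00092975,  0.0006026 ,  0.00051476,  0.00025152,
       -0.00114485,  0.00086688]), 'joint_torque': array([-4.12709496e-04, -5.27563834e+01, -1.26686253e+00, -1.53432584e+01,
       -5.25273127e-02,  6.47589113e-03,  1.76221329e-04]), 'tool_pos': array([0.17666004, 0.59884841, 0.23790001]), 'eef_rot': array([ 1.42864165e-01,  9.89741869e-01, -9.27094457e-04, -6.71480907e-05]), 'contact_force': array([ 0.40050985,  0.83531741, -0.44003606]), 'moment': array([-0.0149628 ,  0.01074432, -0.00385327]), 'finger_force': 0.0, 'opening': 0.9993745025166156}
{'fx': 478.9229055237476, 'fy': 478.9229055237476, 'cx': 278.73472784511836, 'cy': 206.64842534809648, 'rvec': array([ 2.19064801, -0.16776477,  0.10710013]), 'tvec': array([-0.50817428,  0.11818286,  1.12492967])}
{'fx': 379.11692212066237, 'fy': 379.11692212066237, 'cx': 271.7135185672898, 'cy': 216.80566977109186, 'rvec': array([ 2.17276806, -2.14480876,  0.14693388]), 'tvec': array([-7.18400052e-04,  5.14267252e-01,  1.05245186e+00])}
```

View pics/side0.png

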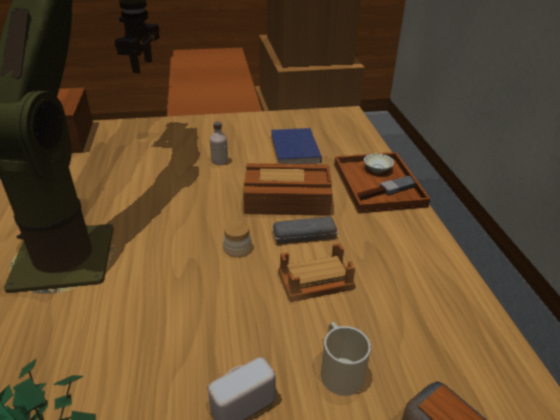

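View pics/top0.png

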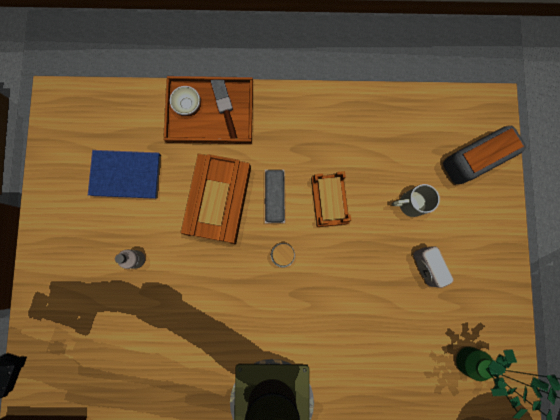

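The side view shows the riser with its coaster at about (285,180) and the holder at (316,272). In the top view the riser is at (216,198), its coaster at (213,203) and the holder at (330,199). The grey case (274,196) and the candle (283,254) lie between them. I'll zoom in to choose the masks.

```bash
python3 - <<'E'
import cv2,numpy as np
t=cv2.imread("pics/top0.png");s=cv2.imread("pics/side0.png")
a=cv2.resize(t[145:255,175:365],None,fx=4,fy=4,interpolation=cv2.INTER_CUBIC)[:, :760]
b=cv2.resize(s[150:300,225:375],None,fx=4,fy=4,interpolation=cv2.INTER_CUBIC)
cv2.imwrite("pics/tz.png",a);cv2.imwrite("pics/sz.png",b)
h=cv2.cvtColor(t,cv2.COLOR_BGR2HSV);hs=cv2.cvtColor(s,cv2.COLOR_BGR2HSV)
for u,v in[(213,203),(205,215),(195,200),(238,200),(330,199),(318,215),(345,190),(300,160),(300,230)]:print((u,v),h[v,u])
for u,v in[(283,176),(270,177),(288,186),(288,205),(316,270),(300,290),(250,280)]:print('s',(u,v),hs[v,u])
E
```

```text
(213, 203) [ 22 144 161]
(205, 215) [ 18 157 159]
(195, 200) [ 12 206 140]
(238, 200) [ 12 209 139]
(330, 199) [ 22 146 159]
(318, 215) [ 12 209 150]
(345, 190) [ 15 168 132]
(300, 160) [ 18 161 160]
(300, 230) [ 18 162 161]
s (283, 176) [ 17 149 159]
s (270, 177) [ 17 150 160]
s (288, 186) [ 12 180  71]
s (288, 205) [ 12 175  54]
s (316, 270) [ 17 151 157]
s (300, 290) [ 13 175  96]
s (250, 280) [ 17 149 151]
```

View pics/tz.png

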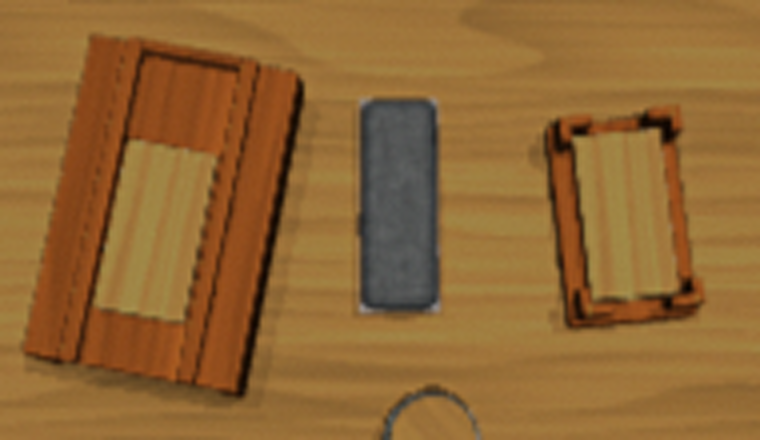

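View pics/sz.png

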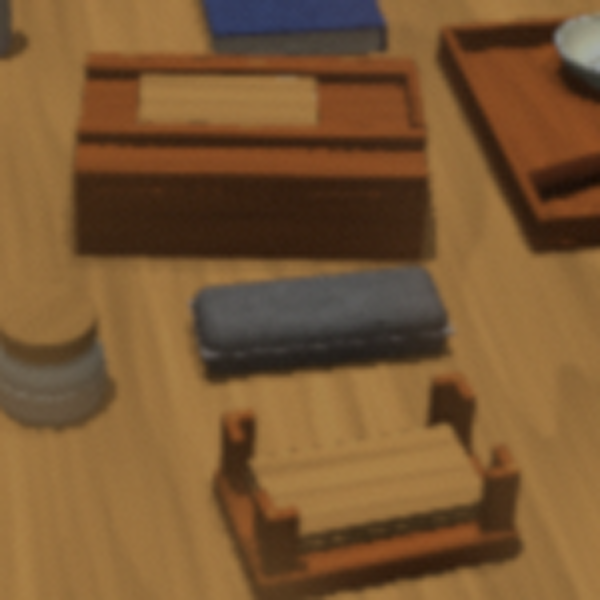

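The zooms show each coaster as a pale patch enclosed by red-brown: riser coaster at top-zoom (155,232), holder coaster at (625,215). In the riser, the lane's front edge runs from (75,360) to (185,382) and is open at the bottom. In the side zoom the riser coaster is at (228,98) and the holder's top coaster at (370,475). Next I'll mask them and triangulate.

```bash
cat > h.py <<'E'
import cv2,numpy as np
from plant import r, optics, order
class Cam:
    def __init__(s,n):
        p=optics.camera_params(n);s.K=np.array([[p['fx'],0,p['cx']],[0,p['fy'],p['cy']],[0,0,1.]])
        s.rv=np.array(p['rvec'],float);s.t=np.array(p['tvec'],float);s.R=cv2.Rodrigues(s.rv)[0];s.C=-s.R.T@s.t
        s.P=s.K@np.c_[s.R,s.t]
    def plane(s,uv,z):
        uv=np.atleast_2d(uv).astype(float);d=np.c_[uv,np.ones(len(uv))]@np.linalg.inv(s.K).T@s.R
        return s.C+d*((z-s.C[2])/d[:,2])[:,None]
    def proj(s,X): return cv2.projectPoints(np.atleast_2d(X).astype(float),s.rv,s.t,s.K,None)[0][:,0]
T,S=Cam('top'),Cam('side')
def tri(a,b):
    X=cv2.triangulatePoints(T.P,S.P,np.array(a,float).reshape(2,1),np.array(b,float).reshape(2,1));return (X[:3]/X[3])[:,0]
def blob(mask,seed):
    n,l=cv2.connectedComponents(mask.astype(np.uint8),connectivity=4);k=l[seed[1],seed[0]]
    v,u=np.nonzero(l==k);return np.c_[u,v] if k else None
def rect(pts):  # centre, yaw (long axis, nearest x), length, width of xy points
    (c,(w,h),a)=cv2.minAreaRect((pts[:,:2]*1000).astype(np.float32))
    if w<h:a+=90;w,h=h,w
    a=(a+90)%180-90;return np.array(c)/1000,np.radians(a),w,h
def hsv(im): return cv2.cvtColor(im,cv2.COLOR_RGB2HSV).astype(int)
E
python3 - <<'E'
from h import *
t=hsv(cv2.imread("pics/top0.png")[:,:,::-1].copy());s=hsv(cv2.imread("pics/side0.png")[:,:,::-1].copy())
print('cams',T.C.round(3),S.C.round(3))
pt=(t[...,0]>=15)&(t[...,2]>115)&(t[...,1]<185)
ps=(s[...,0]>=14)&(s[...,2]>115)&(s[...,1]<165)
for nm,z,sd,ss in(('coaster',.078,(213,203),(283,176)),('upper',.036,(330,199),(316,270))):
    b=blob(pt,sd);c=blob(ps,ss)
    print(nm,len(b),b.min(0),b.max(0),'side',len(c),c.min(0),c.max(0))
    print('top rect',rect(T.plane(b,z)));print('side rect',rect(S.plane(c,z)), 'tri',tri(b.mean(0),c.mean(0)))
red=(t[...,0]<15)&(t[...,1]>165)
for nm,z,sd in(('riser',.07,(195,200)),('holder',.02,(318,215))):
    b=blob(red,sd);print(nm,len(b),b.min(0),b.max(0),rect(T.plane(b,z)))
c,yaw,_,_=rect(T.plane(blob(pt,(213,203)),.078))
X=T.plane(blob(red,(195,200)),.07)[:,:2]-c;e=np.array([np.cos(yaw),np.sin(yaw)]);n=np.array([-e[1],e[0]])
for y in np.arange(-.09,.091,.01):
    m=abs(X@n-y)<.004
    if m.any():print(round(y,2),(X[m]@e).min().round(4),(X[m]@e).max().round(4))
E
```

```text
cams [0.376 0.014 1.109] [ 0.355 -0.912  0.761]
coaster 997 [198 180] [229 225] side 530 [259 169] [304 180]
top rect (array([0.54655334, 0.1668801 ]), np.float64(-0.17293928960312954), 120.99263763427734, 65.05488586425781)
side rect (array([0.54886151, 0.1677879 ]), np.float64(-0.13673108458046673), 121.45661926269531, 55.93154525756836) tri [0.54755163 0.16755511 0.07771641]
upper 907 [318 177] [344 220] side 101833 [  0 106] [559 419]
top rect (array([ 0.5702561 , -0.16417377]), np.float64(0.1117182595035222), 121.6630630493164, 63.445526123046875)
side rect (array([0.3534101 , 0.05502203]), np.float64(1.5697687460882894), 1236.9473876953125, 1134.6944580078125) tri [ 0.49701074 -0.17379124 -0.00125715]
riser 3526 [181 154] [249 243] (array([0.56214008, 0.16096042]), np.float64(-0.17323796311938192), 234.5611572265625, 155.41387939453125)
holder 725 [312 172] [350 226] (array([ 0.57128223, -0.16559151]), np.float64(0.10398928332216466), 155.7989501953125, 100.67971801757812)
-0.08 -0.0991 0.1152
-0.07 -0.1006 0.1288
-0.06 -0.0989 0.1295
-0.05 -0.0988 0.1308
-0.04 -0.0981 0.1321
-0.03 -0.0991 0.1333
-0.02 -0.099 0.1335
-0.01 -0.0983 0.1325
-0.0 -0.0998 0.1327
0.01 -0.0992 0.1317
0.02 -0.098 0.1329
0.03 -0.099 0.1337
0.04 -0.0994 0.1316
0.05 -0.1009 0.1328
0.06 -0.1002 0.1279
0.07 -0.0991 0.1291
```

```bash
cat >> h.py <<'E'
from scipy.spatial.transform import Rotation as Ro
def go(p,yaw):  # tool-axes shift and turn to TCP p, tool pointing down, tool y along yaw+90deg
    s=r.get_state();R=Ro.from_quat(s['eef_rot']);e=np.array([np.cos(yaw),np.sin(yaw),0]);n=np.array([-e[1],e[0],0])
    D=Ro.from_matrix(np.c_[-e,n,[0,0,-1]])
    print('shift',R.inv().apply(np.array(p)-s['tool_pos']).round(4),'turn',(R.inv()*D).as_rotvec().round(4))
E
python3 - <<'E'
from h import *
c=np.array([.547,.167]);y=-.173;e=np.array([np.cos(y),np.sin(y)])
go([*(c+.09*e),.2],y)
f=lambda u,v,a,b:tri((175+u/4,145+v/4),(225+a/4,150+b/4))
print(f(675,293,305,530),f(668,128,480,490),f(575,140,250,462))
E
```

```text
shift [-0.5668 -0.2993  0.0385] turn [-0.0016  0.     -0.1137]
[ 0.52323336 -0.20103174  0.03740667] [ 0.62827547 -0.19391088  0.04697537] [ 0.55618362 -0.12923883  0.0325016 ]
```

```bash
python3 steer.py '{"plan": [[0, -0.04, -0.02, 0, 0, 0, -0.03], [0, -0.08, -0.04, 0, 0, 0, -0.06], [0, -0.12, -0.06, 0, 0, 0, -0.1137], [0, -0.16, -0.08, 0, 0, 0, -0.1137], [0, -0.2, -0.1, 0, 0, 0, -0.1137], [0, -0.24, -0.12, 0, 0, 0, -0.1137], [0, -0.28, -0.145, 0, 0, 0, -0.1137], [0, -0.32, -0.165, 0, 0, 0, -0.1137], [0, -0.36, -0.185, 0, 0, 0, -0.1137], [0, -0.4, -0.21, 0, 0, 0, -0.1137]]}' && python3 - <<'E'
from h import *
c=np.array([.547,.167]);y=-.173;e=np.array([np.cos(y),np.sin(y)])
go([*(c+.09*e),.12],y)
E
```

```text
clock: 1.1
tool_pos: [0.5021, 0.284, 0.2385]
eef_rot: [0.086, 0.996, 0.0, -0.0]
contact_force: [-0.2, -0.1, -0.4]
opening: 0.117
finger_force: 0.0
shift [-0.1544 -0.1076  0.1184] turn [ 0.0004 -0.0004  0.0006]
```

```bash
python3 steer.py '{"plan": [[0, -0.035, -0.025, 0, 0, 0, 0], [0, -0.07, -0.05, 0, 0, 0, 0], [0, -0.11, -0.075, 0, 0, 0, 0], [0, -0.145, -0.1, 0.02, 0, 0, 0], [0, -0.1544, -0.1076, 0.06, 0, 0, 0], [0, -0.1544, -0.1076, 0.1, 0, 0, 0], [0, -0.1544, -0.1076, 0.1184, 0, 0, 0], [0, -0.1544, -0.1076, 0.1184, 0, 0, 0], [0, -0.1544, -0.1076, 0.1184, 0, 0, 0]]}' && python3 - <<'E'
from h import *
c=np.array([.547,.167]);y=-.173;e=np.array([np.cos(y),np.sin(y)])
go([*(c+.09*e),.074],y)
a=cv2.resize(optics.snapshot('top')[145:255,175:275],None,fx=4,fy=4);b=cv2.resize(optics.snapshot('side')[110:220,225:325],None,fx=4,fy=4)
cv2.imwrite('pics/p1.png',np.hstack([a,b])[:,:,::-1])
E
```

```text
clock: 2.0
tool_pos: [0.6347, 0.1526, 0.1205]
eef_rot: [0.086, 0.996, 0.0, -0.0]
contact_force: [-0.1, -0.4, 0.3]
opening: 0.007
finger_force: 0.0
shift [-0.0011 -0.0009  0.0465] turn [ 0.0002 -0.0001  0.0002]
```

View pics/p1.png

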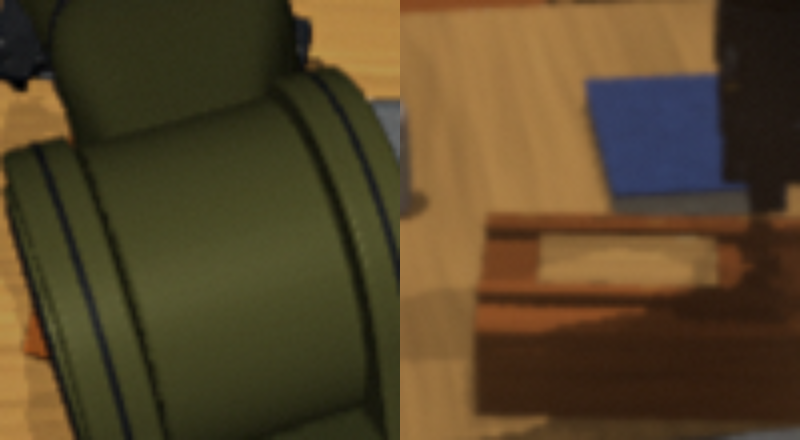

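The arm hides the riser from the top camera. In the side crop the shut fingertips are at (768,205), to the right of the coaster's rear end (718,260), so I can lower them into the lane.

```bash
python3 steer.py '{"plan": [[0, -0.001, -0.001, 0.015, 0, 0, 0], [0, -0.001, -0.001, 0.03, 0, 0, 0], [0, -0.001, -0.001, 0.04, 0, 0, 0], [0, -0.001, -0.001, 0.0465, 0, 0, 0], [0, -0.001, -0.001, 0.0465, 0, 0, 0], [0, -0.001, -0.001, 0.0465, 0, 0, 0]]}' && python3 - <<'E'
from h import *
c=np.array([.547,.167]);y=-.173;e=np.array([np.cos(y),np.sin(y)])
go([*(c-.010*e),.074],y)
E
```

```text
clock: 2.7
tool_pos: [0.6355, 0.1513, 0.0737]
eef_rot: [0.086, 0.996, 0.0, -0.0]
contact_force: [-0.9, -1.0, -0.3]
opening: 0.004
finger_force: 0.0
shift [ 0.0999  0.0002 -0.0003] turn [ 0.0001 -0.0001  0.    ]
```

```bash
python3 steer.py '{"plan": [[0, 0.008, 0, 0, 0, 0, 0], [0, 0.018, 0, 0, 0, 0, 0], [0, 0.028, 0, 0, 0, 0, 0], [0, 0.038, 0, 0, 0, 0, 0], [0, 0.048, 0, 0, 0, 0, 0], [0, 0.056, 0, 0, 0, 0, 0], [0, 0.063, 0, 0, 0, 0, 0], [0, 0.069, 0, 0, 0, 0, 0], [0, 0.073, 0, 0, 0, 0, 0], [0, 0.076, 0, 0, 0, 0, 0]]}' && python3 steer.py '{"plan": [[0, 0.002, 0, 0, 0, 0, 0], [0, 0.004, 0, 0, 0, 0, 0], [0, 0.004, 0, 0, 0, 0, 0], [0, 0.004, 0, 0, 0, 0, 0]]}'&& python3 - <<'E'
from h import *
c=np.array([.547,.167]);y=-.173;e=np.array([np.cos(y),np.sin(y)])
s=r.get_state();print('TCP e',(s['tool_pos'][:2]-c)@e)
im=optics.snapshot('side');cv2.imwrite('pics/s2.png',im[:,:,::-1])
h=hsv(im);ps=(h[...,0]>=14)&(h[...,2]>100)&(h[...,1]<168)
# scan along lane centre line on top plane, and on floor plane
for off in(-.01,0,.01,.02):
    d=np.arange(-.2,.1,.002);n=np.array([-e[1],e[0]])
    uv=S.proj(np.c_[c+d[:,None]*e+off*n,np.full(len(d),.078)]).round().astype(int)
    print(off,''.join('#' if ps[v,u] else '.' for u,v in uv))
E
```

```text
clock: 3.7
tool_pos: [0.5604, 0.1644, 0.0738]
eef_rot: [0.086, 0.996, 0.0, 0.0]
contact_force: [-0.1, 0.6, 1.8]
opening: 0.005
finger_force: 0.4
clock: 4.1
tool_pos: [0.5563, 0.1649, 0.0736]
eef_rot: [0.086, 0.996, -0.0, -0.0]
contact_force: [-0.2, -0.2, -0.3]
opening: 0.005
finger_force: 0.0
TCP e 0.009566589252299832
-0.01 ##############################################################################################.........................................................
0 ##################################################################################################.....................................................
0.01 #########################################################################################..######......................................................
0.02 #######################################################################################................................................................
```

```bash
python3 - <<'E'
import cv2;from h import *
im=cv2.imread('pics/s2.png');c=np.array([.547,.167]);y=-.173;e=np.array([np.cos(y),np.sin(y)])
cv2.imwrite('pics/s2z.png',cv2.resize(im[140:220,220:345],None,fx=6,fy=6,interpolation=cv2.INTER_CUBIC))
n=np.array([-e[1],e[0]])
for d in(-.099,-.12,-.14,-.16):print(d,[((S.proj([*(c+d*e+w*n),.078])[0]-[220,140])*6).round() for w in(-.032,.032)])
E
```

```text
-0.099 [array([140., 242.]), array([150., 166.])]
-0.12 [array([ 93., 241.]), array([105., 165.])]
-0.14 [array([ 47., 240.]), array([ 61., 165.])]
-0.16 [array([  2., 239.]), array([ 17., 164.])]
```

View pics/s2z.png

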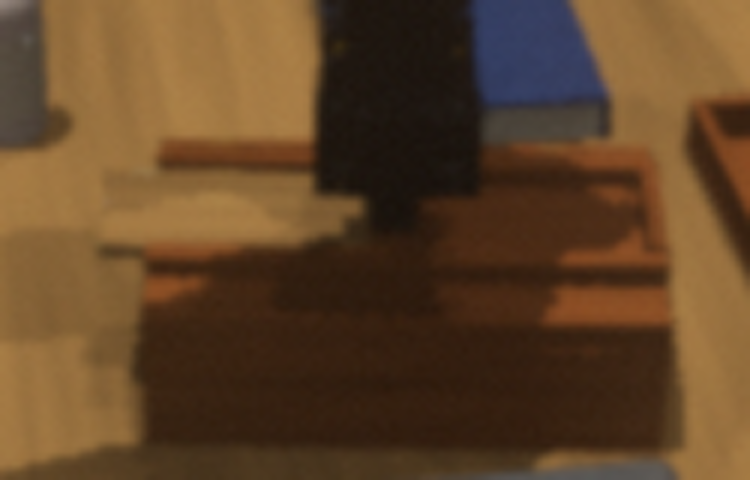

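The coaster's front end is at about (100,210), roughly 20 mm past the front edge at (145,245), and it still lies flat. I'll push 26 mm further, for an overhang of about 46 mm.

```bash
python3 steer.py '{"plan": [[0, 0.006, 0, 0, 0, 0, 0], [0, 0.013, 0, 0, 0, 0, 0], [0, 0.019, 0, 0, 0, 0, 0], [0, 0.023, 0, 0, 0, 0, 0], [0, 0.026, 0, 0, 0, 0, 0], [0, 0.026, 0, 0, 0, 0, 0], [0, 0.026, 0, 0, 0, 0, 0], [0, 0.02, 0, 0, 0, 0, 0], [0, 0.014, 0, 0, 0, 0, 0]]}' && python3 steer.py '{"plan": [[0, 0, 0, -0.02, 0, 0, 0], [0, 0, 0, -0.05, 0, 0, 0], [0.5, 0.03, 0, -0.09, 0, 0, 0], [1, 0.07, 0, -0.1, 0, 0, 0], [1, 0.11, 0, -0.1, 0, 0, 0], [1, 0.135, 0, -0.1, 0, 0, 0], [1, 0.135, 0, -0.1, 0, 0, 0], [1, 0.135, 0, -0.1, 0, 0, 0]]}'&& python3 - <<'E'
from h import *
c=np.array([.547,.167]);y=-.173;e=np.array([np.cos(y),np.sin(y)]);n=np.array([-e[1],e[0]])
s=r.get_state();print('TCP e',(s['tool_pos'][:2]-c)@e)
im=optics.snapshot('side');t=optics.snapshot('top')
f=lambda x:cv2.resize(x,None,fx=5,fy=5,interpolation=cv2.INTER_CUBIC)
cv2.imwrite('pics/s3.png',np.hstack([f(im[150:230,235:315]),f(t[170:250,175:255])])[:,:,::-1])
for d in(-.145,-.155):print(d,[((S.proj([*(c+d*e+w*n),.078])[0]-[235,150])*5).round() for w in(-.032,.032)])
go([*(c-.117*e),.13],y)
E
```

```text
clock: 5.05
tool_pos: [0.5436, 0.1672, 0.0738]
eef_rot: [0.087, 0.996, 0.0, 0.0]
contact_force: [0.6, 0.3, -0.9]
opening: 0.005
finger_force: 0.0
clock: 5.85
tool_pos: [0.411, 0.1909, 0.1741]
eef_rot: [0.086, 0.996, 0.0, 0.001]
contact_force: [1.0, 0.4, 0.6]
opening: 0.526
finger_force: 0.0
TCP e -0.13812678763389014
-0.145 [array([-45., 150.]), array([-33.,  87.])]
-0.155 [array([-64., 149.]), array([-52.,  87.])]
shift [-0.0202  0.      0.0439] turn [ 0.001   0.0016 -0.0019]
```

View pics/s3.png

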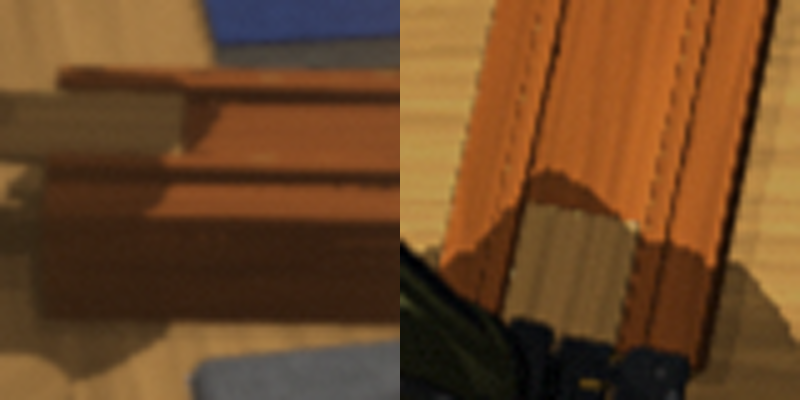

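The coaster is flat. Its rear edge is at side crop (183,120) and top crop (127,203)–(235,222). Next I'll work out where that puts it.

```bash
python3 - <<'E'
from h import *
c=np.array([.547,.167]);y=-.173;e=np.array([np.cos(y),np.sin(y)]);n=np.array([-e[1],e[0]])
for C,u,v in((S,235+183/5,150+120/5),(T,175+127/5,170+203/5),(T,175+235/5,170+222/5)):
    X=C.plane([u,v],.078)[0][:2]-c;print(X@e,X@n)
print(T.plane([181+0,240],.07))
go([*(c-.118*e),.064],y); go([*(c-.118*e),.2],y)
E
```

```text
-0.025442681208379968 0.0021112436747197827
-0.029739657149454767 0.030522798554180646
-0.02906678983180897 -0.029779827141140632
[[0.44209885 0.25370532 0.07      ]]
shift [-0.0191 -0.      0.1099] turn [ 0.001   0.0016 -0.0019]
shift [-0.0193  0.0001 -0.0261] turn [ 0.001   0.0016 -0.0019]
```

```bash
python3 steer.py '{"plan": [[1, -0.01, 0, 0.01, 0, 0, 0], [1, -0.0192, 0, 0.03, 0, 0, 0], [1, -0.0192, 0, 0.06, 0, 0, 0], [1, -0.0192, 0, 0.06, 0, 0, 0], [1, -0.0192, 0, 0.08, 0, 0, 0], [1, -0.0192, 0, 0.095, 0, 0, 0], [1, -0.0192, 0, 0.105, 0, 0, 0], [1, -0.0192, 0, 0.11, 0, 0, 0], [1, -0.0192, 0, 0.11, 0, 0, 0]]}' && python3 steer.py '{"plan": [[0.7, 0, 0, 0, 0, 0, 0], [0.6, 0, 0, 0, 0, 0, 0], [0.5, 0, 0, 0, 0, 0, 0], [0.5, 0, 0, 0, 0, 0, 0], [0.5, 0, 0, 0, 0, 0, 0], [0.5, 0, 0, 0, 0, 0, 0]]}' 25
```

```text
clock: 6.85
tool_pos: [0.429, 0.1873, 0.0637]
eef_rot: [0.086, 0.996, -0.0, -0.0]
contact_force: [0.1, 0.8, -0.0]
opening: 0.999
finger_force: 0.0
clock: 7.45
tool_pos: [0.429, 0.1875, 0.0641]
eef_rot: [0.086, 0.996, 0.0, 0.0]
contact_force: [-0.2, -0.0, 3.8]
opening: 0.722
finger_force: 25.0
```

```bash
python3 steer.py '{"plan": [[0.5, 0, 0, -0.005, 0, 0, 0], [0.5, 0, 0, -0.015, 0, 0, 0], [0.5, 0, 0, -0.035, 0, 0, 0], [0.5, 0, 0, -0.065, 0, 0, 0], [0.5, 0, 0, -0.095, 0, 0, 0], [0.5, 0, 0, -0.11, 0, 0, 0], [0.5, 0, 0, -0.11, 0, 0, 0], [0.5, 0, 0, -0.11, 0, 0, 0]]}' && python3 - <<'E'
from h import *
im=optics.snapshot('side');t=optics.snapshot('top')
f=lambda x:cv2.resize(x,None,fx=4,fy=4,interpolation=cv2.INTER_CUBIC)
cv2.imwrite('pics/s4.png',np.hstack([f(im[100:220,200:300]),f(t[155:275,165:265])])[:,:,::-1])
print(r.get_state()['finger_force'])
E
```

```text
clock: 8.25
tool_pos: [0.4286, 0.187, 0.1739]
eef_rot: [0.087, 0.996, 0.0, 0.0]
contact_force: [0.1, -0.2, -0.3]
opening: 0.722
finger_force: 25.0
24.97013211250305
```

View pics/s4.png

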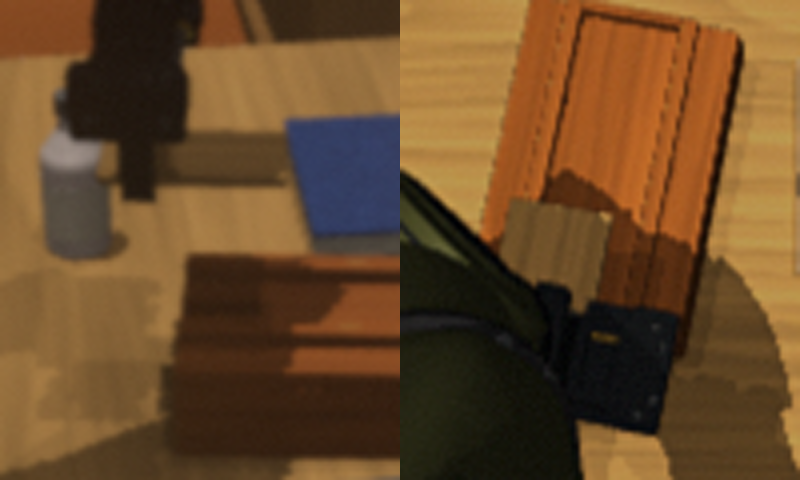

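The coaster hangs level in the grip. Its rear edge is at top crop (110,198)–(212,218) and its side view is horizontal. Next I'll measure the grip offset and refine the holder centre from its outline, using post tops for the far sides and base bottom for the near sides.

```bash
python3 - <<'E'
from h import *
s=r.get_state();p=s['tool_pos'];y=-.173;e=np.array([np.cos(y),np.sin(y)]);n=np.array([-e[1],e[0]])
px=lambda u,v:[165+(u+.5)/4-.5,155+(v+.5)/4-.5]
X=T.plane([px(110,198),px(212,218)],p[2]+.014)[:,:2];d=X[0]-X[1];print('rear rel TCP',(X-p[:2])@e,(X-p[:2])@n,'yaw',np.arctan2(-d[0],d[1]))
t=hsv(cv2.imread("pics/top0.png")[:,:,::-1].copy());red=(t[...,0]<15)&(t[...,1]>165)|(t[...,2]<70)
b=blob(red,(318,215));print(len(b),b.min(0),b.max(0))
c=np.array([.5703,-.1642])
for yw in(.104,.112):
    e=np.array([np.cos(yw),np.sin(yw)]);n=np.array([-e[1],e[0]])
    for z in(0,.02,.062):
        X=T.plane(b,z)[:,:2]-c;print(yw,z,'x',np.percentile(X@e,[.7,99.3]).round(4),'y',np.percentile(X@n,[.7,99.3]).round(4))
E
```

```text
rear rel TCP [0.09084807 0.09029832] [ 0.03240768 -0.03165517] yaw -0.18158120355843796
756 [311 172] [350 226]
0.104 0 x [-0.0745  0.0825] y [-0.0556  0.0468]
0.104 0.02 x [-0.0763  0.0779] y [-0.051   0.0496]
0.104 0.062 x [-0.0801  0.0681] y [-0.0415  0.0552]
0.112 0 x [-0.0745  0.0825] y [-0.0555  0.0465]
0.112 0.02 x [-0.0763  0.0779] y [-0.0509  0.0493]
0.112 0.062 x [-0.0801  0.0682] y [-0.0413  0.055 ]
```

```bash
python3 - <<'E'
from h import *
q=lambda o,u,v:[o[0]+(u+.5)/4-.5,o[1]+(v+.5)/4-.5]
c=np.array([.5703,-.1642]);e=np.array([np.cos(.108),np.sin(.108)]);n=np.array([-e[1],e[0]])
def sh(nm,C,px,z):
    X=C.plane(px,z)[0][:2]-c;print(nm,(X@e).round(4),(X@n).round(4))
t=(175,145);s=(225,150)
sh('T far right post top',T,q(t,680,107),.062)
sh('T near left base',T,q(t,568,327),0)
sh('S -x-y base z0',S,q(s,262,598),0)
sh('S +x-y base z0',S,q(s,520,545),0)
sh('S +x+y post top far',S,q(s,470,380),.062)
for a,b in(((250,462),'-x+y'),((305,530),'-x-y'),((480,490),'+x-y'),((450,428),'+x+y')):sh('S stack '+b,S,q(s,*a),.036)
E
```

```text
T far right post top 0.0686 -0.0423
T near left base -0.074 0.0456
S -x-y base z0 -0.0691 -0.0381
S +x-y base z0 0.0807 -0.0361
S +x+y post top far 0.0733 0.036
S stack -x+y -0.0574 0.0288
S stack -x-y -0.0438 -0.0293
S stack +x-y 0.0581 -0.024
S stack +x+y 0.0605 0.0276
```

```bash
python3 - <<'E'
from h import *
t=cv2.GaussianBlur(cv2.imread("pics/top0.png")[:,:,::-1].astype(np.float32),(3,3),.5)
g=t[...,1]/t[...,0]   # green/red: wood pale ~.73, red-brown lower
c=np.array([.5703,-.1642]);yw=.108;e=np.array([np.cos(yw),np.sin(yw)]);n=np.array([-e[1],e[0]])
def prof(ax,lat,offs,d,z):
    P=[cv2.remap(g,*[T.proj(np.c_[c+d[:,None]*ax+o*lat,np.full(len(d),z)])[:,k].astype(np.float32).reshape(1,-1) for k in(0,1)],cv2.INTER_LINEAR)[0] for o in offs]
    return np.median(P,0)
def cross(d,p):
    th=(p.max()+p.min())/2;k=np.nonzero(np.diff(np.sign(p-th)))[0]
    return [(round(d[i]+(th-p[i])/(p[i+1]-p[i])*(d[i+1]-d[i]),4)) for i in k]
d=np.arange(-.065,.066,.001);D=np.arange(-.09,.091,.001)
for z in(0,.02,.036):
    print(z,'y',cross(d,prof(n,e,np.linspace(-.03,.03,13),d,z)),'x',cross(D,prof(e,n,np.linspace(-.015,.015,7),D,z)))
E
```

```text
0 y [np.float64(-0.0511), np.float64(-0.0385), np.float64(0.0272), np.float64(0.0473)] x [np.float64(-0.076), np.float64(-0.058), np.float64(0.0685), np.float64(0.0787)]
0.02 y [np.float64(-0.0466), np.float64(-0.0341), np.float64(0.0302), np.float64(0.0499)] x [np.float64(-0.0776), np.float64(-0.0599), np.float64(0.0641), np.float64(0.0744)]
0.036 y [np.float64(-0.0431), np.float64(-0.0309), np.float64(0.0327), np.float64(0.0523)] x [np.float64(-0.0791), np.float64(-0.0618), np.float64(0.0605), np.float64(0.0706)]
```

```bash
python3 - <<'E'
from h import *
e=np.array([np.cos(.108),np.sin(.108)]);go([*(np.array([.5696,-.164])-.031*e),.12],.108)
E
```

```text
shift [-0.1701 -0.3298  0.0532] turn [-0.0011 -0.0016 -0.2811]
```

```bash
python3 steer.py '{"plan": [[0.5, -0.01, -0.015, 0, 0, 0, -0.02], [0.5, -0.025, -0.045, 0, 0, 0, -0.05], [0.5, -0.045, -0.085, 0, 0, 0, -0.09], [0.5, -0.065, -0.125, 0, 0, 0, -0.13], [0.5, -0.085, -0.165, 0, 0, 0, -0.17], [0.5, -0.105, -0.205, 0, 0, 0, -0.21], [0.5, -0.125, -0.245, 0, 0, 0, -0.25], [0.5, -0.145, -0.28, 0, 0, 0, -0.28], [0.5, -0.16, -0.31, 0, 0, 0, -0.2811], [0.5, -0.17, -0.3298, 0, 0, 0, -0.2811]]}' && python3 steer.py '{"plan": [[0.5, 0, 0, 0.01, 0, 0, 0], [0.5, 0, 0, 0.03, 0, 0, 0], [0.5, 0, 0, 0.045, 0, 0, 0], [0.5, 0, 0, 0.053, 0, 0, 0], [0.5, 0, 0, 0.053, 0, 0, 0], [0.5, 0, 0, 0.053, 0, 0, 0]]}' && python3 - <<'E'
from h import *
e=np.array([np.cos(.108),np.sin(.108)]);go([*(np.array([.5696,-.164])-.031*e),.07],.108)
im=optics.snapshot('side');t=optics.snapshot('top')
f=lambda x:cv2.resize(x,None,fx=4,fy=4,interpolation=cv2.INTER_CUBIC)
cv2.imwrite('pics/s5.png',np.hstack([f(im[190:310,260:360]),f(t[140:260,280:380])])[:,:,::-1])
E
```

```text
clock: 9.35
tool_pos: [0.5388, -0.1702, 0.1721]
eef_rot: [-0.052, 0.999, -0.0, -0.001]
contact_force: [-0.6, 0.3, -1.1]
opening: 0.725
finger_force: 25.0
clock: 9.95
tool_pos: [0.5394, -0.1659, 0.1207]
eef_rot: [-0.055, 0.999, 0.0, -0.0]
contact_force: [0.9, -0.3, -0.7]
opening: 0.723
finger_force: 25.0
shift [ 0.0007 -0.0014  0.0507] turn [ 0.0006 -0.0004  0.0012]
```

View pics/s5.png

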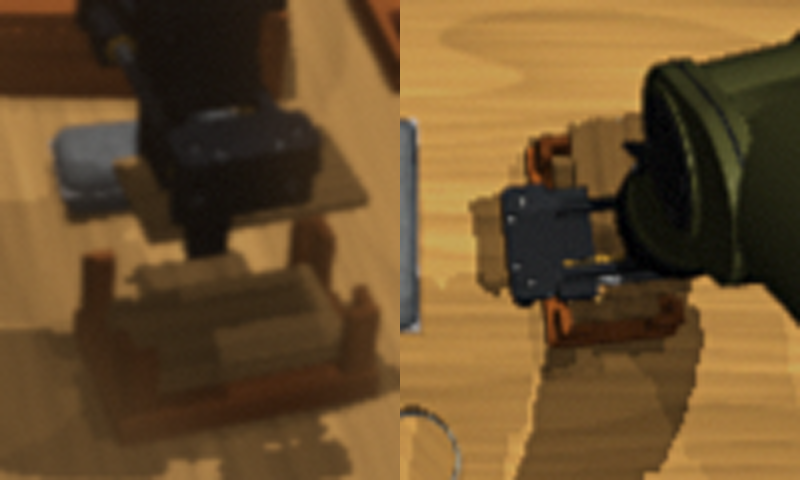

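The coaster is level above the holder. In the side crop its near edge runs from (150,238) to (368,202), and its far corner is at (322,128). I'll check that alignment numerically.

```bash
python3 - <<'E'
from h import *
q=lambda u,v:[260+(u+.5)/4-.5,190+(v+.5)/4-.5]
h=np.array([.5696,-.164]);e=np.array([np.cos(.108),np.sin(.108)]);n=np.array([-e[1],e[0]])
for p in((150,238),(368,202),(322,128),(116,160)):
    X=S.plane(q(*p),.1347)[0][:2]-h;print(X@e,X@n)
t=(np.array(S.proj([*(h+.06*e-.032*n),.1347])[0])+.5-[260,190])*4;print(t)
E
```

```text
-0.0566009383724762 -0.0335880661221065
0.05992123487362253 -0.03448945195533874
0.05979018779790047 0.02961043667937585
-0.05546694965609662 0.030485123736811615
[366.77824758 199.45968641]
```

```bash
python3 steer.py '{"plan": [[0.5, 0.0007, -0.0007, 0.015, 0, 0, 0.001], [0.5, 0.0007, -0.0007, 0.035, 0, 0, 0.001], [0.5, 0.0007, -0.0007, 0.05, 0, 0, 0.001], [0.5, 0.0007, -0.0007, 0.06, 0, 0, 0.001], [0.5, 0.0007, -0.0007, 0.067, 0, 0, 0.001], [0.5, 0.0007, -0.0007, 0.072, 0, 0, 0.001], [0.5, 0.0007, -0.0007, 0.077, 0, 0, 0.001], [0.5, 0.0007, -0.0007, 0.08, 0, 0, 0.001], [0.5, 0.0007, -0.0007, 0.08, 0, 0, 0.001]]}' && python3 steer.py '{"plan": [[0.5, 0, 0, 0.002, 0, 0, 0], [0.5, 0, 0, 0.004, 0, 0, 0], [0.5, 0, 0, 0.004, 0, 0, 0]]}'
```

```text
clock: 10.95
tool_pos: [0.5388, -0.1675, 0.0407]
eef_rot: [-0.054, 0.999, 0.0, -0.0]
contact_force: [-1.1, -0.6, -0.1]
opening: 0.723
finger_force: 25.0
clock: 11.25
tool_pos: [0.5387, -0.1676, 0.0367]
eef_rot: [-0.054, 0.999, 0.0, -0.0]
contact_force: [1.1, 0.1, -0.7]
opening: 0.72
finger_force: 25.0
```

```bash
python3 steer.py '{"plan": [[0.5, 0, 0, 0.0015, 0, 0, 0], [0.5, 0, 0, 0.003, 0, 0, 0], [0.5, 0, 0, 0.003, 0, 0, 0]]}' && python3 steer.py '{"plan": [[0.5, 0, 0, 0.001, 0, 0, 0], [0.5, 0, 0, 0.002, 0, 0, 0], [0.5, 0, 0, 0.002, 0, 0, 0]]}'
```

```text
clock: 11.55
tool_pos: [0.5392, -0.1675, 0.0342]
eef_rot: [-0.054, 0.999, -0.0, 0.0]
contact_force: [0.1, 1.4, 3.8]
opening: 0.723
finger_force: 25.0
clock: 11.85
tool_pos: [0.5394, -0.1675, 0.0327]
eef_rot: [-0.054, 0.999, -0.0, 0.001]
contact_force: [-0.8, 0.6, 7.9]
opening: 0.718
finger_force: 25.0
```

```bash
python3 - <<'E'
from h import *
s=r.get_state();f=s['contact_force'];m=s['moment'];print(f,m,s['tool_pos'],s['opening'])
e=np.array([np.cos(.108),np.sin(.108),0]);n=np.array([-e[1],e[0],0])
# vertical force at offset (a e + b n) from the TCP: moment = a*Fz*(-n)+b*Fz*e
print('a',-m@n/f[2],'b',m@e/f[2])
im=optics.snapshot('side');cv2.imwrite('pics/s6.png',cv2.resize(im[200:310,260:370],None,fx=5,fy=5,interpolation=cv2.INTER_CUBIC)[:,:,::-1])
E
```

```text
[-0.80049346  0.57410578  7.89250158] [ 0.15051862  0.31164409 -0.03422234] [ 0.53935472 -0.16750927  0.03265318] 0.7182291670745687
a -0.03720036209220852 b 0.02321619046562635
```

View pics/s6.png

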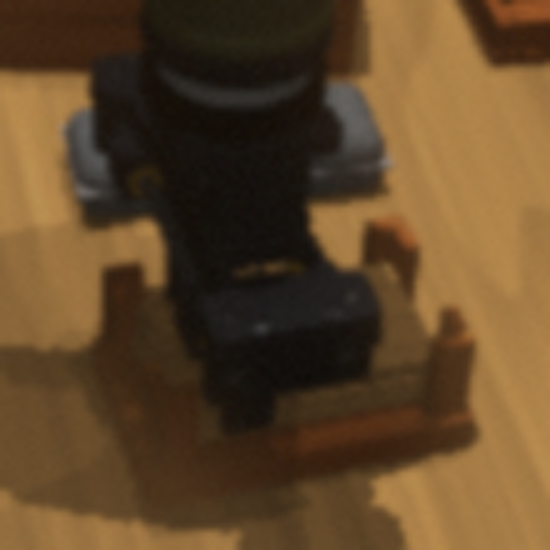

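Pictures are used up. The last one shows the coaster inside the posts and level, with the near finger at (245,400) beside the stack. A force of about 8 N built up roughly 2–3 mm before the expected seat, so a fingertip may be resting on the edge of the stack. I'll compare force and moment in contact and just above it.

```bash
cat > m.py <<'E'
from h import *
s=r.get_state();e=np.array([np.cos(.108),np.sin(.108),0]);n=np.array([-e[1],e[0],0])
f=s['contact_force'];m=s['moment'];print('F e,n,z',(f@e).round(2),(f@n).round(2),f[2].round(2),'M e,n',(m@e).round(3),(m@n).round(3),'z',s['tool_pos'][2].round(4))
E
for i in 1 2; do python3 steer.py '{"plan": [[0.5, 0, 0, 0, 0, 0, 0]]}'>/dev/null; python3 m.py; done
python3 steer.py '{"plan": [[0.5, 0, 0, -0.004, 0, 0, 0], [0.5, 0, 0, -0.006, 0, 0, 0], [0.5, 0, 0, -0.006, 0, 0, 0]]}'; python3 m.py
for i in 1 2; do python3 steer.py '{"plan": [[0.5, 0, 0, 0, 0, 0, 0]]}'>/dev/null; python3 m.py; done
```

```text
F e,n,z -1.08 1.02 8.05 M e,n 0.168 0.281 z 0.0327
F e,n,z -1.95 0.27 8.46 M e,n 0.177 0.281 z 0.0326
clock: 12.4
tool_pos: [0.5388, -0.1677, 0.0378]
eef_rot: [-0.053, 0.999, 0.0, 0.0]
contact_force: [0.2, 0.1, -0.4]
opening: 0.726
finger_force: 25.0
F e,n,z 0.23 0.03 -0.42 M e,n 0.055 0.016 z 0.0378
F e,n,z 0.27 -0.05 -1.67 M e,n 0.016 0.017 z 0.0376
F e,n,z 0.21 0.66 -1.25 M e,n 0.006 0.015 z 0.0375
```

The moments put the contact at the fingertips (both sides), not at the coaster, so the tips are catching the top edges of the stack, which is equally wide. A lighter grip presses into the coaster less and may let the tips slide down beside the stack. I'll try that.

```bash
python3 steer.py '{"plan": [[0.5, 0, 0, 0, 0, 0, 0], [0.5, 0, 0, 0.002, 0, 0, 0], [0.5, 0, 0, 0.003, 0, 0, 0], [0.5, 0, 0, 0.003, 0, 0, 0]]}' 6; python3 m.py
python3 steer.py '{"plan": [[0.5, 0, 0, 0.001, 0, 0, 0], [0.5, 0, 0, 0.002, 0, 0, 0], [0.5, 0, 0, 0.002, 0, 0, 0]]}'; python3 m.py
```

```text
clock: 13.0
tool_pos: [0.5387, -0.1676, 0.0346]
eef_rot: [-0.054, 0.999, 0.0, -0.0]
contact_force: [-0.8, 0.2, -0.4]
opening: 0.729
finger_force: 6.0
F e,n,z -0.75 0.25 -0.42 M e,n 0.015 0.077 z 0.0346
clock: 13.3
tool_pos: [0.5388, -0.1676, 0.0327]
eef_rot: [-0.053, 0.999, 0.0, 0.0]
contact_force: [0.1, 0.8, -1.4]
opening: 0.726
finger_force: 6.0
F e,n,z 0.17 0.81 -1.39 M e,n -0.02 0.026 z 0.0327
```

That works: no contact force at the height that gave 8 N before. I'll keep lowering until the coaster itself seats.

```bash
for k in 1 2 3; do python3 steer.py '{"plan": [[0.5, 0, 0, 0.0005, 0, 0, 0], [0.5, 0, 0, 0.001, 0, 0, 0], [0.5, 0, 0, 0.001, 0, 0, 0]]}'>/dev/null; python3 m.py; done
```

```text
F e,n,z 0.57 0.24 -0.86 M e,n 0.015 0.018 z 0.0318
F e,n,z 0.01 -0.14 0.47 M e,n 0.045 -0.015 z 0.0308
F e,n,z -0.56 0.78 4.5 M e,n 0.104 0.14 z 0.0302
```

It seated at TCP z = 0.030, as predicted. Now release and retreat upwards.

```bash
python3 steer.py '{"plan": [[0.78, 0, 0, -0.0003, 0, 0, 0], [0.82, 0, 0, -0.0003, 0, 0, 0], [0.9, 0, 0, -0.0003, 0, 0, 0], [0.95, 0, 0, -0.0003, 0, 0, 0], [0.95, 0, 0, -0.0003, 0, 0, 0]]}'; python3 steer.py '{"plan": [[0.95, 0, 0, -0.01, 0, 0, 0], [0.95, 0, 0, -0.03, 0, 0, 0], [0.95, 0, 0, -0.06, 0, 0, 0], [0.95, 0, 0, -0.1, 0, 0, 0], [0.95, 0.03, 0, -0.14, 0, 0, 0], [0.95, 0.07, 0.03, -0.16, 0, 0, 0], [0.95, 0.1, 0.07, -0.17, 0, 0, 0], [0.95, 0.1, 0.11, -0.17, 0, 0, 0], [0.95, 0.1, 0.15, -0.17, 0, 0, 0], [0.95, 0.1, 0.19, -0.17, 0, 0, 0]]}'
python3 steer.py '{"plan": [[0.95, 0, 0.04, 0, 0, 0, 0], [0.95, 0, 0.08, 0, 0, 0, 0], [0.95, 0, 0.12, 0, 0, 0, 0], [0.95, 0, 0.12, 0, 0, 0, 0], [0.95, 0, 0.12, 0, 0, 0, 0]]}'
python3 - <<'E'
from h import *
t0=hsv(optics.snapshot('top'));s0=optics.snapshot('side')
cv2.imwrite('pics/top9.png',optics.snapshot('top')[:,:,::-1]);cv2.imwrite('pics/side9.png',s0[:,:,::-1])
pt=(t0[...,0]>=15)&(t0[...,2]>115)&(t0[...,1]<185)
b=blob(pt,(330,199));print(len(b),b.min(0),b.max(0))
for z in(.036,.044):
    print(z,rect(T.plane(b,z)))
print('holder',.5696,-.164,.108)
E
```

```text
clock: 14.7
tool_pos: [0.5387, -0.1676, 0.03]
eef_rot: [-0.053, 0.999, 0.0, -0.0]
contact_force: [-1.1, 0.5, 1.0]
opening: 0.949
finger_force: 0.0
clock: 15.7
tool_pos: [0.4187, 0.0119, 0.2011]
eef_rot: [-0.053, 0.999, -0.0, 0.001]
contact_force: [0.4, 0.1, 0.7]
opening: 0.953
finger_force: 0.0
clock: 16.2
tool_pos: [0.406, 0.1306, 0.2006]
eef_rot: [-0.055, 0.998, -0.0, 0.0]
contact_force: [0.1, -1.2, 0.3]
opening: 0.95
finger_force: 0.0
928 [318 176] [345 219]
0.036 (array([ 0.57129272, -0.16564322]), np.float64(0.11961357506209039), 122.77823638916016, 64.4886245727539)
0.044 (array([ 0.5698338 , -0.16430795]), np.float64(0.11961357506209039), 121.86321258544922, 64.0080337524414)
holder 0.5696 -0.164 0.108
```

```bash
python3 -c "
from plant import r, optics, order
print(order.finish_job())"
```

```text
the job is handed in; nothing more can be done
None
```

The coaster was slid out, gripped and seated in the holder on top of the stack, its centre within about 1 mm of the holder's in the top view, and I handed the job in at about 16 s; I didn't re-measure the other objects, and no verdict came back.

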